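Lay the bamboo pieces in their drying cradles

ROBOT

A 6-joint arm with a two-finger parallel gripper is mounted at the origin on the work surface. World frame = base frame: x ahead of the robot, y to its left, z up, the work surface at z = 0. Lengths are in m, angles in rad, forces in N, time in s.
With the tool pointing down it reaches from about 0.35 to 0.775 m from the base axis. Payload 7.3 kg.
Tool frame: the origin (TCP) lies on the centre line of the jaws, within the pads' length; the fingertips stand 25 mm ahead of it and the grasp point (between the pads) lies 6 mm ahead of it; z points along the fingers, y is the line along which they close (so a half turn about z gives the same grasp; the last joint's range is limited). The gripper opens to 92 mm and grips with 3 to 60 N. Pads are 19 mm wide; open, the fingers measure 130 mm over their backs; the gripper's body (75 mm by 190 mm) begins 47 mm behind the grasp point.
Start: joints at [1.104, 0.342, 1.524, -0, 1.275, -0.146], TCP at [0.166, 0.498, 0.252] pointing down, gripper open.
Joint ranges: [-2.53, 2.53], [-0.77, 2.02], [0.04, 2.7], [-1, 4.14], [0.28, 2.66], [-3.11, 3.11]. Speed limits (rad/s): [2.57, 2.57, 3.14, 3.14, 3.14, 3.14].

INTERFACE

Orientations are given as [roll, pitch, yaw] about the fixed x, y, z axes, in that order (R = Rz(yaw) Ry(pitch) Rx(roll)).
In Python, from cell import status, read_camera, camera_info, ticket, models gives the robot as it stands.
- The arm moves only by the tool send_rows, never from a script. Its argument "plan" is a list of rows, each an object with "offset": the shift along the tool's x, y, z in mm, a list of three; "yaw": the turn about the tool's z in rad. In form: [{"offset": [dx, dy, dz], "yaw": yaw}, ...]. A call has 1 to 20 rows; each row shifts and turns the commanded pose from where the row before left it, along the tool's axes as they then stand; what a row does not reach is not made up. A row lasts 1/10 s, in which the tool goes at most 50 mm and 8.59 degrees, less where a joint would pass 70% of its speed; a pose out of reach is approached as far as the arm can. A call is refused whole if a number of a shift passes 50 or a number of a turn 0.15, either way. A call with a gripper value outside its range is refused whole. "hand" is the closure, from 0 (fully open) to 1 (shut), set as the call begins (left out, the last holds). The fingers move at their own pace and stop on an object; "squeeze" is the grip in N (left out, the last holds). Time passes only in rows, so rows that do not move let the fingers close. It gives the time, the measured TCP pose, the force, the opening and the grip force at its end, in the units of the state.
- status.observe(): the state, without advancing time (a new reading comes with each control period).
- read_camera(name): name is "side" or "top"; returns the picture (420x560x3 uint8, red, green, blue); there is no depth.
- camera_info(name): a dict with "vfov" (degrees; the focal length in pixels is half the picture's height over the tangent of half this angle, whatever the lens; pixels are square), "cx", "cy" (the principal point, pixels), "origin" and "attitude" of the camera in the world. Camera axes: x right, y down, z forward; pixel columns grow to the right and rows downward; lengths in m; the calibration is good to about 2 mm. A picture is of the moment at which its call begins. camera_info takes no time and is no camera call.
- ticket.hand_in(): hands the job in; it is judged then, once.
Trained networks look in the newest picture that a camera, given by its name, has taken for a name from the list of things; names that differ only in an ending like _2 or _b are one class to them, and where a whole thing is asked for, a point or a joint stands for the part that bears it (a point fixed in the world has none). Each returns a list of dicts, best first, with "conf" (0 to 1); they miss things now and then, are a little off and sometimes report something else, mostly with a low value. They report only what shows in the picture. A call takes as long as a camera call. They do not tell look-alikes from the thing itself.
- models.regions_of(camera, label): "mask" (420x560 bool, what is visible of it) and "extent" ([left, top, right, bottom] in pixels, round what is visible of it).
The state is a dict: "time": time; "qpos": joint angles; "qvel": joint speeds; "joint_efforts": joint torques, N m; "tool_pos": TCP position; "tool_rot": TCP orientation; "contact_force": force on the tool from outside, world axes, zero at the start; "torque": the same for the moment, N m; "opening": finger opening in m; "grip_force": force on a finger pad.
Only numpy, scipy, OpenCV 4.12 (cv2) and the standard library are available. Lean on these libraries where they do the work, as an engineer would, in place of code of your own. Each camera call takes 0.05 s, during which the arm holds its last target. There are 200 camera calls.

TASK

Lay each of the four bamboo pieces in the drying cradle made for its length and thickness, foot down and resting flat on the cork at both ends, and leave it there. Set each one down, never drop it, and leave the lacquer tin and the glass jar standing where they are.

Things in the scene. Friction and masses are not known exactly. Their poses are not given: they have to be found in the camera images.
- cane_long_thick: The long, thick bamboo piece: straw-coloured round cane, dark node rings, dark bores; 116 mm long, 44 mm diameter, lying loose on its side, 12 to 80 g. A planed foot strip 18 mm wide under it stops it rolling. Origin: middle of the foot's underside; x along the cane, z up; axis 23 mm, top 45 mm above the origin. Both ends alike.
- cradle_long_thick: Fixed drying cradle for the long, thick piece: brown wood base 144 x 70 mm, 6 mm thick, a dark wood U-shaped rest at each end, the middle 100 mm open for fingers. Cork floors 16 mm and walls (6 thick) 28 mm above the bench; pocket 132 x 58 mm (8 mm spare each end, 7 each side). Origin: middle of the base's underside, on the bench; x along the pocket, z up. Ends alike.
- cane_long_slim: The long, slim bamboo piece: straw-coloured round cane, dark node rings, dark bores; 116 mm long, 24 mm diameter, lying loose on its side, 12 to 80 g. A planed foot strip 11 mm wide under it stops it rolling. Origin: middle of the foot's underside; x along the cane, z up; axis 13 mm, top 25 mm above the origin. Both ends alike.
- cradle_long_slim: Fixed drying cradle for the long, slim piece: brown wood base 144 x 50 mm, 6 mm thick, a dark wood U-shaped rest at each end, the middle 100 mm open for fingers. Cork floors 16 mm and walls (6 thick) 28 mm above the bench; pocket 132 x 38 mm (8 mm spare each end, 7 each side). Origin: middle of the base's underside, on the bench; x along the pocket, z up. Ends alike.
- cane_short_thick: The short, thick bamboo piece: straw-coloured round cane, dark node rings, dark bores; 72 mm long, 44 mm diameter, lying loose on its side, 12 to 80 g. A planed foot strip 18 mm wide under it stops it rolling. Origin: middle of the foot's underside; x along the cane, z up; axis 23 mm, top 45 mm above the origin. Both ends alike.
- cradle_short_thick: Fixed drying cradle for the short, thick piece: brown wood base 100 x 70 mm, 6 mm thick, a dark wood U-shaped rest at each end, the middle 56 mm open for fingers. Cork floors 16 mm and walls (6 thick) 28 mm above the bench; pocket 88 x 58 mm (8 mm spare each end, 7 each side). Origin: middle of the base's underside, on the bench; x along the pocket, z up. Ends alike.
- cane_short_slim: The short, slim bamboo piece: straw-coloured round cane, dark node rings, dark bores; 72 mm long, 24 mm diameter, lying loose on its side, 12 to 80 g. A planed foot strip 11 mm wide under it stops it rolling. Origin: middle of the foot's underside; x along the cane, z up; axis 13 mm, top 25 mm above the origin. Both ends alike.
- cradle_short_slim: Fixed drying cradle for the short, slim piece: brown wood base 100 x 50 mm, 6 mm thick, a dark wood U-shaped rest at each end, the middle 56 mm open for fingers. Cork floors 16 mm and walls (6 thick) 28 mm above the bench; pocket 88 x 38 mm (8 mm spare each end, 7 each side). Origin: middle of the base's underside, on the bench; x along the pocket, z up. Ends alike.
- lacquer_tin: A round lacquer tin with a paper label, 60 mm in diameter and 78 mm tall, 320 g, loose, standing among the pieces; to be left alone. Origin: middle of its underside, z up.
- thinner_jar: A round amber glass jar with a white cap, 54 mm in diameter and 66 mm tall, 220 g, loose, standing among the pieces; to be left alone. Origin: middle of its underside, z up.
There are look-alikes about, which are no part of the job. Leave any blue or orange look-alike of the cane_short_slim alone.

How it is judged:
At the end, for the whole second after the job is handed in: Each cane lies in its matching cradle: middle within 12 mm along and 10 mm across of the cradle middle, underside 12 to 21 mm above the bench (cork at 16), aligned to 0.2 rad either way round, foot down (tilt under 0.2 rad), released and at rest (x of cane_long_thick in the frame of cradle_long_thick between -0.012 and 0.012 m and y of cane_long_thick in the frame of cradle_long_thick between -0.01 and 0.01 m and z of cane_long_thick in the frame of cradle_long_thick between 0.012 and 0.021 m and angle between the x axis of cane_long_thick and the x axis of cradle_long_thick, either way round below 0.2 rad and angle between each of cane_long_thick, cane_long_slim, cane_short_thick, cane_short_slim's own z axis and vertical below 0.2 rad and contact force between the fingers and cane_long_thick below 0.05 N and linear speed of each of cane_long_thick, cane_long_slim, cane_short_thick, cane_short_slim below 0.02 m/s and x of cane_long_slim in the frame of cradle_long_slim between -0.012 and 0.012 m and y of cane_long_slim in the frame of cradle_long_slim between -0.01 and 0.01 m and z of cane_long_slim in the frame of cradle_long_slim between 0.012 and 0.021 m and angle between the x axis of cane_long_slim and the x axis of cradle_long_slim, either way round below 0.2 rad and contact force between the fingers and cane_long_slim below 0.05 N and x of cane_short_thick in the frame of cradle_short_thick between -0.012 and 0.012 m and y of cane_short_thick in the frame of cradle_short_thick between -0.01 and 0.01 m and z of cane_short_thick in the frame of cradle_short_thick between 0.012 and 0.021 m and angle between the x axis of cane_short_thick and the x axis of cradle_short_thick, either way round below 0.2 rad and contact force between the fingers and cane_short_thick below 0.05 N and x of cane_short_slim in the frame of cradle_short_slim between -0.012 and 0.012 m and y of cane_short_slim in the frame of cradle_short_slim between -0.01 and 0.01 m and z of cane_short_slim in the frame of cradle_short_slim between 0.012 and 0.021 m and angle between the x axis of cane_short_slim and the x axis of cradle_short_slim, either way round below 0.2 rad and contact force between the fingers and cane_short_slim below 0.05 N); the robot touches nothing.
It fails at once if a bamboo piece is dropped: out of the fingers with its underside more than 60 mm above the bench ((height (world z) of cane_long_thick above 0.06 m and contact force between the fingers and cane_long_thick below 0.02 N) or (height (world z) of cane_long_slim above 0.06 m and contact force between the fingers and cane_long_slim below 0.02 N) or (height (world z) of cane_short_thick above 0.06 m and contact force between the fingers and cane_short_thick below 0.02 N) or (height (world z) of cane_short_slim above 0.06 m and contact force between the fingers and cane_short_slim below 0.02 N)).
It fails at once if the lacquer tin is pushed more than 20 mm from its place or tipped (distance of lacquer_tin from where it was at the start of the episode above 0.02 m or angle between lacquer_tin's own z axis and vertical above 0.3 rad).
It fails at once if the glass jar is pushed more than 20 mm from its place or tipped (distance of thinner_jar from where it was at the start of the episode above 0.02 m or angle between thinner_jar's own z axis and vertical above 0.3 rad).
It also fails if it takes over 112 s, if anything falls off the work surface, if the arm or the gripper's body presses on something with over 40 N, if the wrist force passes 120 N, or if a joint passes its speed limit or range.

## Working session

There is one attempt and no reset: what is moved stays moved. The work goes in short steps, Python scripts to look and compute and a tool call to move; the robot and the scene stay as the last step left them, time stands still between calls to the robot, and variables do not carry over. Pictures are saved under pics/ and viewed, at most 14 in all, crops included, and the job is handed in when it is done.

Besides the shell and the picture viewer there is one more tool, called after "Request:" as name(argument=value, ...), one argument or row to a line, values as JSON. send_rows: Moves the arm, as the interface text tells. Its arguments: {"type":"object","properties":{"plan":{"type":"array"},"hand":{"type":"number"},"squeeze":{"type":"number"}},"required":["plan"]}

```bash
mkdir -p pics; ls; python3 - <<'E'
from cell import status, read_camera, camera_info, models
import cv2
print(status.observe())
for c in("top","side"):
    print(c,camera_info(c)); im=read_camera(c); cv2.imwrite(f"pics/{c}0.png",im[:,:,::-1])
E
```

```text
pics
{'time': 0.0, 'qpos': array([ 1.10400310e+00,  3.42713917e-01,  1.52503688e+00,  4.71614084e-06,
        1.27537266e+00, -1.45999909e-01]), 'qvel': array([-8.04960582e-05,  9.21868976e-04, -7.92734367e-04, -1.35881144e-03,
       -1.23432740e-03, -5.65662381e-04]), 'joint_efforts': array([ 1.49166641e-03, -4.31238878e+01, -2.44227934e+01,  7.19159818e-02,
        5.57240762e-02, -1.14369861e-04]), 'tool_pos': array([0.1653517 , 0.49789031, 0.25104256]), 'tool_rot': array([-3.14007879e+00, -2.27165614e-04,  2.82079778e+00]), 'contact_force': array([ 0.45492599, -0.19974778,  0.2100397 ]), 'torque': array([-0.01060913,  0.01422102,  0.01461342]), 'grip_force': 0.0, 'opening': 0.09192887800489613}
top {'vfov': 43.2699268194936, 'cx': 279.8042628974097, 'cy': 216.44006937627498, 'origin': array([ 0.37001796, -0.00424293,  1.33706802]), 'attitude': array([-3.04188691, -0.00661957, -1.58414733])}
side {'vfov': 48.47658729085835, 'cx': 283.5401893835942, 'cy': 210.6451283009701, 'origin': array([0.42641001, 0.82252726, 0.62323219]), 'attitude': array([-2.17386695, -0.01322956, -3.02945332])}
```

View pics/top0.png

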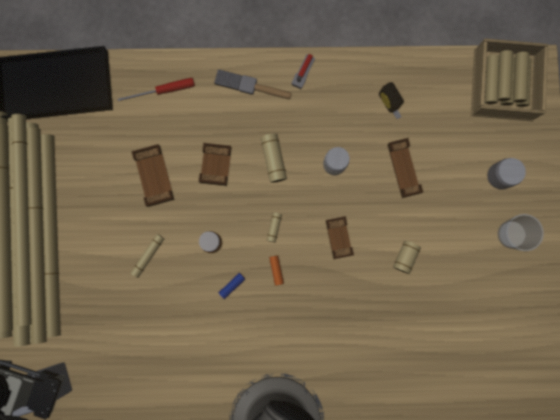

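View pics/side0.png

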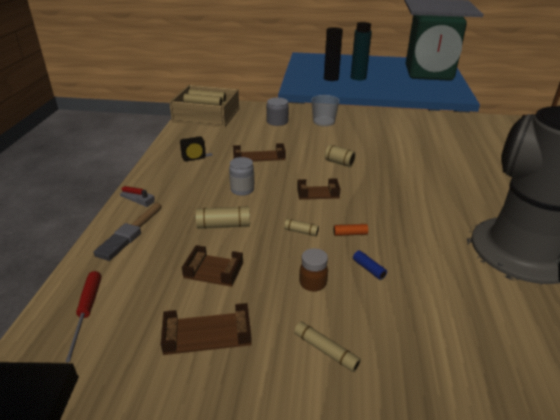

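```bash
cat > h.py <<'E'
import numpy as np,cv2
from cell import status, read_camera, camera_info, models
from scipy.spatial.transform import Rotation as R
def ray(cam,pts):
    i=camera_info(cam); f=210/np.tan(np.radians(i["vfov"]/2))
    p=np.atleast_2d(pts).astype(float)
    d=np.c_[(p[:,0]-i["cx"])/f,(p[:,1]-i["cy"])/f,np.ones(len(p))]
    return i["origin"],d@R.from_euler("xyz",i["attitude"]).as_matrix().T
def toplane(cam,pts,z):
    o,d=ray(cam,pts); return (o+d*((z-o[2])/d[:,2])[:,None])[:,:2]
def proj(cam,P):
    i=camera_info(cam); f=210/np.tan(np.radians(i["vfov"]/2))
    c=(np.atleast_2d(P)-i["origin"])@R.from_euler("xyz",i["attitude"]).as_matrix()
    return np.c_[f*c[:,0]/c[:,2]+i["cx"],f*c[:,1]/c[:,2]+i["cy"]]
def rect(cam,mask,z):
    "minAreaRect of the mask on plane z: centre mm, sizes mm, yaw of long side"
    ys,xs=np.nonzero(mask); w=toplane(cam,np.c_[xs,ys],z)*1000
    (c,s,a)=cv2.minAreaRect(w.astype(np.float32))
    if s[0]<s[1]: s=s[::-1]; a+=90
    return np.round(c,1),np.round(s,1),round(((np.radians(a)+np.pi/2)%np.pi)-np.pi/2,3)
E
python3 - <<'E'
from h import *
Z={'cane_long_thick':.023,'cane_long_slim':.013,'cane_short_thick':.023,'cane_short_slim':.013,'lacquer_tin':.078,'thinner_jar':.066}
for n in list(Z)+['cradle_'+k[5:] for k in list(Z)[:4]]:
    for r in models.regions_of("top",n):
        print(n,round(r["conf"],2),np.round(r["extent"]),r["mask"].sum(),*rect("top",r["mask"],Z.get(n,.02)))
E
```

```text
cane_long_thick 0.83 [263. 136. 288. 186.] 819 [ 6.495e+02 -1.000e-01] [123.7  44.3] 0.194
cane_long_slim 0.68 [130. 234. 165. 277.] 467 [408.4 317.5] [118.   25.2] -0.583
cane_short_thick 0.94 [396. 237. 419. 274.] 517 [ 396.8 -326.6] [75.5 43.4] -0.435
cane_short_slim 0.72 [271. 255. 283. 285.] 302 [368.5  -4.2] [73.3 26.7] 0.169
cane_short_slim 0.59 [270. 213. 283. 243.] 273 [476.3   1.4] [73.1 24. ] -0.229
cane_short_slim 0.58 [215. 273. 250. 301.] 322 [332.5 107.9] [73.1 26.3] -0.799
cane_short_slim 0.58 [132. 140. 172. 209.] 1659 [611.6 306.8] [150.7  74.8] 0.263
lacquer_tin 0.98 [323. 151. 348. 176.] 510 [ 628.9 -150.7] [64.  55.6] -0.026
lacquer_tin 0.39 [131. 236. 166. 276.] 466 [407.1 302. ] [111.5  24.3] -0.577
thinner_jar 0.94 [198. 230. 222. 253.] 395 [438.8 153.9] [52.8 50.6] 1.568
thinner_jar 0.62 [127. 234. 166. 279.] 517 [407.3 305.2] [115.8  25.5] -0.585
thinner_jar 0.47 [386. 139. 423. 198.] 1220 [ 612.5 -319.2] [144.2  58. ] 0.239
cradle_long_thick 0.69 [132. 143. 174. 205.] 1679 [610.4 305.5] [150.9  75.7] 0.269
cradle_short_thick 0.58 [198. 142. 233. 186.] 1182 [636.6 147.4] [105.1  76. ] -0.125
cradle_short_slim 0.61 [326. 216. 352. 256.] 813 [ 447.6 -160.8] [100.3  52.8] 0.171
cradle_short_slim 0.54 [198. 228. 222. 256.] 416 [440.1 159.7] [54.8 54.7] -0.002
```

The top view shows the cradles at (153,175) long thick, (215,164) short thick, (405,167) long slim and (340,237) short slim. The straw canes are at (273,157), (147,256), (406,257) and (274,227). The blue and orange look-alikes are at (232,286) and (277,270), the tin at (337,160) and the jar at (209,242). I'll refine these positions by fitting silhouettes in both views.

```bash
cat > fit.py <<'E'
from h import *
from scipy.optimize import minimize
import json
def box(x0,x1,y0,y1,z0,z1): return np.array([(x,y,z) for x in(x0,x1) for y in(y0,y1) for z in(z0,z1)])
def cradle(L,W):
    parts=[box(-L/2,L/2,-W/2,W/2,0,6)]
    for s in(1,-1):
        a,b=sorted((s*L/2,s*(L/2-22)))
        parts+=[box(a,b,-W/2,W/2,0,16),box(a,b,-W/2,-W/2+6,0,28),box(a,b,W/2-6,W/2,0,28),box(*sorted((s*L/2,s*(L/2-6))),-W/2,W/2,0,28)]
    return parts
def cane(L,r):
    t=np.linspace(0,2*np.pi,24); return [np.array([(x,r*np.cos(a),r+1+r*np.sin(a)) for x in(-L/2,L/2) for a in t])]
def sil(cam,parts,p,S=4):
    m=np.zeros((420*S,560*S),np.uint8); c,s=np.cos(p[2]),np.sin(p[2])
    for q in parts:
        w=np.c_[p[0]+c*q[:,0]-s*q[:,1],p[1]+s*q[:,0]+c*q[:,1],q[:,2]]/1000
        uv=((proj(cam,w)+.5)*S-.5).astype(np.float32)
        cv2.fillConvexPoly(m,cv2.convexHull(uv).astype(np.int32),1)
    return m
M={'cane_long_thick':cane(116,22),'cane_long_slim':cane(116,12),'cane_short_thick':cane(72,22),'cane_short_slim':cane(72,12),
 'cradle_long_thick':cradle(144,70),'cradle_long_slim':cradle(144,50),'cradle_short_thick':cradle(100,70),'cradle_short_slim':cradle(100,50)}
def fit(n,p0,cams=("top","side")):
    ms={}
    for c in cams:
        s0=sil(c,M[n],p0,1)>0; best=0
        for lab in (M if c not in _c else []): _c.setdefault(c,[]); _c[c]+= [r["mask"] for r in models.regions_of(c,lab)]
        m=max(_c[c],key=lambda m:(m&s0).sum()/(m|s0).sum())
        if (m&s0).sum()/(m|s0).sum()>.35: ms[c]=cv2.resize(m.astype(np.uint8),None,fx=4,fy=4,interpolation=0)
    def cost(p,cs):
        t=0
        for c in cs:
            s=sil(c,M[n],p); t+=1-(s&ms[c]).sum()/(s|ms[c]).sum()
        return t/len(cs)
    out=[]
    for cs in [list(ms)]+[[c] for c in ms]:
        r=minimize(cost,p0,args=(cs,),method="Nelder-Mead",options=dict(initial_simplex=np.array(p0)+np.array([[0,0,0],[8,0,0],[0,8,0],[0,0,.12]]),xatol=.05,fatol=1e-4))
        print(n,cs,np.round(r.x,[1,1,3] if 0 else 2),"1-IoU",round(r.fun,3)); out.append(r.x)
    return out
_c={}
E
python3 - <<'E'
import fit
from fit import *
for c in("top","side"):
    fit._c[c]=[r["mask"] for lab in M for r in models.regions_of(c,lab)]
P={'cane_long_thick':(650,0,.19),'cane_long_slim':(408,317,-.583),'cane_short_thick':(397,-327,-.435),'cane_short_slim':(476,1,-.229),
'cradle_long_thick':(611,306,.265),'cradle_short_thick':(637,147,-.12),'cradle_short_slim':(447,-161,.171),'cradle_long_slim':(612,-319,.239)}
for n in P: fit.fit(n,P[n])
for n,z in(('lacquer_tin',.078),('thinner_jar',.066)):
    r=models.regions_of("side",n)[0]; print(n,r["conf"],rect("side",r["mask"],z/2))
E
```

```text
Traceback (most recent call last):
AttributeError: 'function' object has no attribute '_c'
```

```bash
python3 - <<'E'
from fit import *
from fit import _c
for c in("top","side"):
    _c[c]=[r["mask"] for lab in M for r in models.regions_of(c,lab)]
P={'cane_long_thick':(650,0,.19),'cane_long_slim':(408,317,-.583),'cane_short_thick':(397,-327,-.435),'cane_short_slim':(476,1,-.229),
'cradle_long_thick':(611,306,.265),'cradle_short_thick':(637,147,-.12),'cradle_short_slim':(447,-161,.171),'cradle_long_slim':(612,-319,.239)}
for n in P: fit(n,P[n])
print(status.observe()["time"])
E
```

```text
cane_long_thick ['top', 'side'] [ 6.4665e+02 -7.9000e-01  2.1000e-01] 1-IoU 0.067
cane_long_thick ['top'] [ 6.4878e+02 -8.1000e-01  2.0000e-01] 1-IoU 0.054
cane_long_thick ['side'] [ 6.4544e+02 -6.3000e-01  2.0000e-01] 1-IoU 0.056
cane_long_slim ['top', 'side'] [407.87 316.63  -0.57] 1-IoU 0.119
cane_long_slim ['top'] [408.82 317.18  -0.59] 1-IoU 0.059
cane_long_slim ['side'] [406.09 315.39  -0.58] 1-IoU 0.081
cane_short_thick ['top', 'side'] [ 394.48 -327.52   -0.43] 1-IoU 0.103
cane_short_thick ['top'] [ 396.2  -326.92   -0.44] 1-IoU 0.085
cane_short_thick ['side'] [ 392.17 -329.88   -0.41] 1-IoU 0.074
cane_short_slim ['top', 'side'] [ 4.7343e+02  9.5000e-01 -2.2000e-01] 1-IoU 0.122
cane_short_slim ['top'] [ 4.7582e+02  9.7000e-01 -2.3000e-01] 1-IoU 0.078
cane_short_slim ['side'] [ 4.7154e+02 -5.7000e-01 -1.9000e-01] 1-IoU 0.087
cradle_long_thick ['top', 'side'] [6.0771e+02 3.0497e+02 2.6000e-01] 1-IoU 0.044
cradle_long_thick ['top'] [6.1057e+02 3.0588e+02 2.7000e-01] 1-IoU 0.032Traceback (most recent call last):
  File "<stdin>", line 7, in <module>
  File "fit.py", line 36, in fit
    r=minimize(cost,p0,args=(cs,),method="Nelder-Mead",options=dict(initial_simplex=np.array(p0)+np.array([[0,0,0],[8,0,0],[0,8,0],[0,0,.12]]),xatol=.05,fatol=1e-4))
    res = _minimize_neldermead(fun, x0, args, callback, bounds=bounds,
                               **options)
    fxe = func(xe)
    fx = function(np.copy(x), *(wrapper_args + args))
  File "fit.py", line 32, in cost
    s=sil(c,M[n],p); t+=1-(s&ms[c]).sum()/(s|ms[c]).sum()
  File "fit.py", line 17, in sil
    uv=((proj(cam,w)+.5)*S-.5).astype(np.float32)
         ~~~~^^^^^^^
  File "h.py", line 12, in proj
    i=camera_info(cam); f=210/np.tan(np.radians(i["vfov"]/2))
ValueError: time passes only in moves, steps and waits
```

Request:
send_rows(
  plan=[
    {"offset": [0,0,0],"yaw": 0.131},
    {"offset": [0,0,0],"yaw": 0.131},
    {"offset": [-38,-2,17]},
    {"offset": [-38,-2,17]},
    {"offset": [-38,-2,17]},
    {"offset": [-38,-2,17]},
    {"offset": [-38,-2,17]},
    {"offset": [-38,-3,17]},
    {"offset": [-37,-3,17]},
    {"offset": [-37,-3,17]},
    {"offset": [0,0,0]},
    {"offset": [0,0,0]},
  ],
  hand=0,
  squeeze=15,
)

```text
schema error: expected keys offset, yaw
```

```bash
cat >> h.py <<'E'
_ci={}
_camera_info=camera_info
def camera_info(c):
    if c not in _ci: _ci[c]=_camera_info(c)
    return _ci[c]
def go(x,y,yaw):
    "turn (tool) then shift in tool axes from the measured pose to x,y mm"
    s=status.observe(); t=s["tool_rot"][2]; p=s["tool_pos"]*1000
    d=(yaw-t+np.pi/2)%np.pi-np.pi/2; n=t+d
    dx,dy=x-p[0],y-p[1]
    print("pose",p.round(1),"yaw",round(t,3),"tilt",(s["tool_rot"][:2]).round(3),"q6",s["qpos"][5].round(2),"| turn",round(-d,3),"shift",round(np.cos(n)*dx+np.sin(n)*dy,1),round(np.sin(n)*dx-np.cos(n)*dy,1),"t",round(s["time"],2),"open",s["opening"].round(4),"grip",np.round(s["grip_force"],1))
E
timeout 400 python3 - <<'E'
from fit import *
from fit import _c
for c in("top","side"):
    read_camera(c)
    _c[c]=[r["mask"] for lab in list(M)[4:] for r in models.regions_of(c,lab)]
P={'cradle_long_thick':(611,306,.265),'cradle_short_thick':(637,147,-.12),'cradle_short_slim':(447,-161,.171),'cradle_long_slim':(612,-319,.239)}
go(407.5,316.3,-.583)
for n in P: fit(n,P[n])
E
```

```text
Traceback (most recent call last):
  File "h.py", line 31, in go
    print("pose",p.round(1),"yaw",round(t,3),"tilt",(s["tool_rot"][:2]).round(3),"q6",s["qpos"][5].round(2),"| turn",round(-d,3),"shift",round(np.cos(n)*dx+np.sin(n)*dy,1),round(np.sin(n)*dx-np.cos(n)*dy,1),"t",round(s["time"],2),"open",s["opening"].round(4),"grip",np.round(s["grip_force"],1))
                                                                                                                                                                                                                                             ^^^^^^^^^^^^^^^^^^
AttributeError: 'float' object has no attribute 'round'
```

Request:
send_rows(
  plan=[
    {"offset": [0,0,0],"yaw": 0.131},
    {"offset": [0,0,0],"yaw": 0.131},
    {"offset": [-38,-2,17],"yaw": 0},
    {"offset": [-38,-2,17],"yaw": 0},
    {"offset": [-38,-2,17],"yaw": 0},
    {"offset": [-38,-2,17],"yaw": 0},
    {"offset": [-38,-2,17],"yaw": 0},
    {"offset": [-38,-3,17],"yaw": 0},
    {"offset": [-37,-3,17],"yaw": 0},
    {"offset": [-37,-3,17],"yaw": 0},
    {"offset": [0,0,0],"yaw": 0},
    {"offset": [0,0,0],"yaw": 0},
  ],
  hand=0,
  squeeze=15,
)

```text
time: 3.5
tool_pos: [0.4074, 0.3157, 0.1154]
tool_rot: [-3.141, -0.001, 2.557]
contact_force: [-0.2, 1.0, -0.7]
opening: 0.0916
grip_force: 0.0
```

```bash
sed -i 's/s\["opening"\].round(4)/round(float(s["opening"]),4)/' h.py
timeout 500 python3 - <<'E'
from fit import *
from fit import _c
go(407.5,316.3,-.583)
for c in("top","side"):
    read_camera(c)
    _c[c]=[r["mask"] for lab in list(M)[4:] for r in models.regions_of(c,lab)]
P={'cradle_long_thick':(611,306,.265),'cradle_short_thick':(637,147,-.12),'cradle_short_slim':(447,-161,.171),'cradle_long_slim':(612,-319,.239)}
for n in P: fit(n,P[n])
E
```

```text
pose [407.4 315.7 115.4] yaw 2.557 tilt [-3.141e+00 -1.000e-03] q6 -0.48 | turn -0.002 shift 0.3 0.5 t 3.5 open 0.0916 grip 0.0
cradle_long_thick ['top', 'side'] [6.0830e+02 3.0456e+02 2.6000e-01] 1-IoU 0.048
cradle_long_thick ['top'] [6.1025e+02 3.0560e+02 2.6000e-01] 1-IoU 0.047
cradle_long_thick ['side'] [6.0751e+02 3.0427e+02 2.7000e-01] 1-IoU 0.029
cradle_short_thick ['top', 'side'] [ 6.3462e+02  1.4768e+02 -1.1000e-01] 1-IoU 0.079
cradle_short_thick ['top'] [ 6.3662e+02  1.4867e+02 -1.1000e-01] 1-IoU 0.083
cradle_short_thick ['side'] [ 6.3371e+02  1.4698e+02 -1.0000e-01] 1-IoU 0.05
cradle_short_slim ['top'] [ 4.4709e+02 -1.6187e+02  1.8000e-01] 1-IoU 0.038
cradle_short_slim ['top'] [ 4.4709e+02 -1.6187e+02  1.8000e-01] 1-IoU 0.038
cradle_long_slim ['top', 'side'] [ 6.2047e+02 -3.3408e+02  2.5000e-01] 1-IoU 0.142
cradle_long_slim ['top'] [ 6.2330e+02 -3.3248e+02  2.4000e-01] 1-IoU 0.047
cradle_long_slim ['side'] [ 6.1909e+02 -3.3781e+02  2.5000e-01] 1-IoU 0.165
```

Request:
send_rows(
  plan=[
    {"offset": [0,0,25],"yaw": 0},
    {"offset": [0,0,25],"yaw": 0},
    {"offset": [0,0,20],"yaw": 0},
    {"offset": [0,0,10],"yaw": 0},
    {"offset": [0,0,6],"yaw": 0},
    {"offset": [0,0,0],"yaw": 0},
    {"offset": [0,0,0],"yaw": 0},
  ],
)

```text
time: 4.7
tool_pos: [0.4077, 0.3165, 0.0304]
tool_rot: [3.14, 0.001, 2.559]
contact_force: [-0.2, -0.1, -0.3]
opening: 0.0917
grip_force: 0.0
```

Request:
send_rows(
  plan=[
    {"offset": [0,0,0],"yaw": 0},
    {"offset": [0,0,0],"yaw": 0},
    {"offset": [0,0,0],"yaw": 0},
    {"offset": [0,0,0],"yaw": 0},
    {"offset": [0,0,0],"yaw": 0},
    {"offset": [0,0,0],"yaw": 0},
    {"offset": [0,0,0],"yaw": 0},
    {"offset": [0,0,0],"yaw": 0},
  ],
  hand=1,
  squeeze=15,
)

```text
time: 5.5
tool_pos: [0.4072, 0.3162, 0.0297]
tool_rot: [3.142, -0.0, 2.559]
contact_force: [-0.7, -0.9, 0.5]
opening: 0.0323
grip_force: 0.0
```

```bash
python3 - <<'E'
from fit import *
go(621,-333,.245)
out=[]
for c,(x,y,w,h) in(("top",(370,120,100,110)),("side",(215,120,110,80))):
    im=read_camera(c)[:,:,::-1]
    big=cv2.resize(im,None,fx=4,fy=4,interpolation=cv2.INTER_CUBIC)
    big=cv2.convertScaleAbs(big,alpha=1.8)
    for p,col in(((621,-333,.245),(0,255,0)),((612,-319,.245),(0,0,255))):
        q=sil(c,M['cradle_long_slim'],p); cs,_=cv2.findContours(q,0,1); cv2.drawContours(big,cs,-1,col,1)
    out.append(cv2.resize(big[y*4:(y+h)*4,x*4:(x+w)*4],(390,380)))
cv2.imwrite("pics/ls.png",np.hstack(out))
E
```

```text
pose [407.2 316.2  29.7] yaw 2.559 tilt [ 3.142 -0.   ] q6 -0.48 | turn -0.828 shift -49.9 -681.6 t 5.5 open 0.0323 grip 0.0
```

View pics/ls.png

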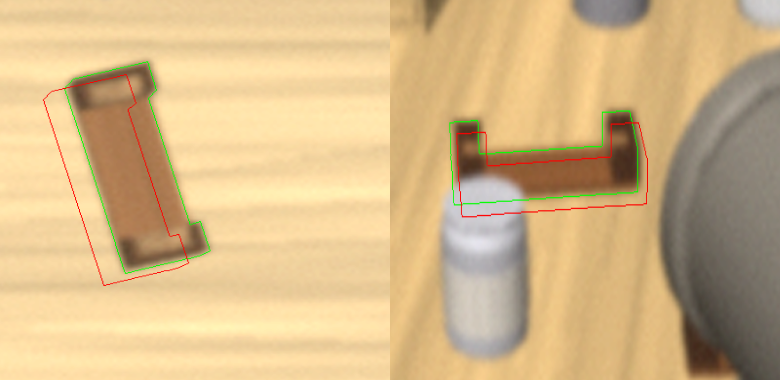

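The green outline at (621,-333) matches the cradle in both views, so I'll use it. The tin stands clear of the cradle. Next: finish closing and lift.

Request:
send_rows(
  plan=[
    {"offset": [0,0,0],"yaw": 0},
    {"offset": [0,0,0],"yaw": 0},
    {"offset": [0,0,0],"yaw": 0},
    {"offset": [0,0,0],"yaw": 0},
    {"offset": [0,0,-5],"yaw": 0},
    {"offset": [0,0,-10],"yaw": 0},
    {"offset": [0,0,-10],"yaw": 0},
  ],
  hand=1,
  squeeze=15,
)

```text
time: 6.3
tool_pos: [0.4073, 0.3162, 0.0557]
tool_rot: [3.141, 0.0, 2.559]
contact_force: [1.3, -0.1, -0.6]
opening: 0.0232
grip_force: 15.0
```

Request:
send_rows(
  plan=[
    {"offset": [0,0,-15],"yaw": -0.138},
    {"offset": [0,0,-15],"yaw": -0.138},
    {"offset": [0,0,-15],"yaw": -0.138},
    {"offset": [0,0,-15],"yaw": -0.138},
    {"offset": [0,0,-15],"yaw": -0.138},
    {"offset": [0,0,-15],"yaw": -0.138},
    {"offset": [0,0,0],"yaw": 0},
  ],
)

```text
time: 7.0
tool_pos: [0.4083, 0.3168, 0.1475]
tool_rot: [3.14, 0.005, -2.895]
contact_force: [-0.5, -0.6, -0.4]
opening: 0.0234
grip_force: 15.0
```

Request:
send_rows(
  plan=[
    {"offset": [-1,-20,0],"yaw": 0},
    {"offset": [-3,-40,0],"yaw": 0},
    {"offset": [-3,-40,0],"yaw": 0},
    {"offset": [-3,-40,0],"yaw": 0},
    {"offset": [-3,-40,0],"yaw": 0},
    {"offset": [-3,-40,0],"yaw": 0},
    {"offset": [-3,-40,0],"yaw": 0},
    {"offset": [-3,-40,0],"yaw": 0},
    {"offset": [-3,-40,0],"yaw": 0},
    {"offset": [-3,-40,0],"yaw": 0},
    {"offset": [-3,-40,0],"yaw": 0},
    {"offset": [-3,-40,0],"yaw": 0},
    {"offset": [-3,-40,0],"yaw": 0},
    {"offset": [-3,-40,0],"yaw": 0},
    {"offset": [-3,-40,0],"yaw": 0},
    {"offset": [-3,-40,0],"yaw": 0},
    {"offset": [-3,-40,0],"yaw": 0},
    {"offset": [-1,-21,0],"yaw": 0},
    {"offset": [0,0,0],"yaw": 0},
    {"offset": [0,0,0],"yaw": 0},
  ],
)

```text
time: 9.0
tool_pos: [0.6205, -0.3321, 0.1437]
tool_rot: [3.14, -0.001, -2.9]
contact_force: [0.5, -0.7, -0.1]
opening: 0.0232
grip_force: 15.0
```

```bash
python3 - <<'E'
from h import *
go(621,-333,.245)
o=[]
for c in("top","side"):
    im=read_camera(c)[:,:,::-1]; o.append(im)
cv2.imwrite("pics/h1.png",cv2.resize(cv2.convertScaleAbs(np.hstack([o[0][60:300,300:540],o[1][40:280,140:420]]),alpha=1.6),(800,370)))
E
```

```text
pose [ 620.5 -332.1  143.7] yaw -2.9 tilt [ 3.14e+00 -1.00e-03] q6 -2.41 | turn -0.003 shift -0.2 -1.0 t 9.0 open 0.0232 grip 15.0
```

View pics/h1.png

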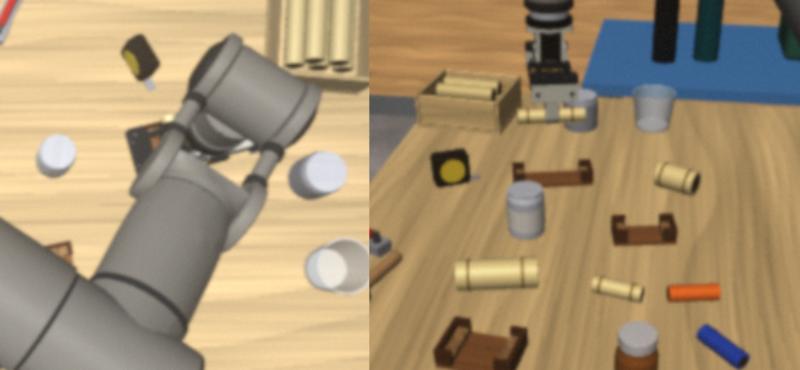

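The side view shows the cane level and centred in the fingers at (553,114), above its cradle. Next: lower it.

Request:
send_rows(
  plan=[
    {"offset": [0,-1,15],"yaw": 0},
    {"offset": [0,0,20],"yaw": 0},
    {"offset": [0,0,20],"yaw": 0},
    {"offset": [0,0,15],"yaw": 0},
    {"offset": [0,0,10],"yaw": 0},
    {"offset": [0,0,5],"yaw": 0},
    {"offset": [0,0,3],"yaw": 0},
    {"offset": [0,0,3],"yaw": 0},
    {"offset": [0,0,2],"yaw": 0},
    {"offset": [0,0,1],"yaw": 0},
    {"offset": [0,0,1],"yaw": 0},
    {"offset": [0,0,1],"yaw": 0},
    {"offset": [0,0,0],"yaw": 0},
    {"offset": [0,0,0],"yaw": 0},
  ],
)

```text
time: 10.5
tool_pos: [0.6213, -0.3333, 0.0488]
tool_rot: [3.142, 0.0, -2.896]
contact_force: [0.1, -1.1, -0.3]
opening: 0.0236
grip_force: 15.0
```

Request:
send_rows(
  plan=[
    {"offset": [0,0,1],"yaw": 0},
    {"offset": [0,0,1],"yaw": 0},
    {"offset": [0,0,1],"yaw": 0},
    {"offset": [0,0,0],"yaw": 0},
  ],
)

```text
time: 10.9
tool_pos: [0.6213, -0.3333, 0.0458]
tool_rot: [3.142, 0.0, -2.896]
contact_force: [-0.4, -0.1, 0.4]
opening: 0.0234
grip_force: 15.0
```

Request:
send_rows(
  plan=[
    {"offset": [0,0,1],"yaw": 0},
    {"offset": [0,0,0.5],"yaw": 0},
    {"offset": [0,0,0],"yaw": 0},
  ],
)

```text
time: 11.2
tool_pos: [0.6214, -0.3333, 0.0456]
tool_rot: [-3.141, 0.0, -2.896]
contact_force: [-2.9, 0.8, 8.9]
opening: 0.0238
grip_force: 15.0
```

Request:
send_rows(
  plan=[
    {"offset": [0,0,0],"yaw": 0},
    {"offset": [0,0,0],"yaw": 0},
    {"offset": [0,0,0],"yaw": 0},
    {"offset": [0,0,0],"yaw": 0},
    {"offset": [0,0,0],"yaw": 0},
    {"offset": [0,0,-10],"yaw": 0},
    {"offset": [0,0,-20],"yaw": 0},
    {"offset": [0,0,-30],"yaw": 0},
    {"offset": [0,0,-30],"yaw": 0},
    {"offset": [0,0,0],"yaw": 0},
    {"offset": [0,0,0],"yaw": 0},
  ],
  hand=0,
)

```text
time: 12.3
tool_pos: [0.6216, -0.3335, 0.1357]
tool_rot: [-3.14, 0.002, -2.896]
contact_force: [-0.7, 0.2, -0.2]
opening: 0.092
grip_force: 0.0
```

```bash
python3 - <<'E'
from h import *
go(394.2,-328.4,-.43)
E
```

```text
pose [ 621.6 -333.5  135.7] yaw -2.896 tilt [-3.14e+00  2.00e-03] q6 -2.42 | turn 0.675 shift 208.9 -90.2 t 12.3 open 0.092 grip 0.0
```

Request:
send_rows(
  plan=[
    {"offset": [0,0,0],"yaw": 0.135},
    {"offset": [0,0,0],"yaw": 0.135},
    {"offset": [0,0,0],"yaw": 0.135},
    {"offset": [0,0,0],"yaw": 0.135},
    {"offset": [0,0,0],"yaw": 0.135},
    {"offset": [35,-15,4],"yaw": 0},
    {"offset": [35,-15,4],"yaw": 0},
    {"offset": [35,-15,4],"yaw": 0},
    {"offset": [35,-15,4],"yaw": 0},
    {"offset": [35,-15,4],"yaw": 0},
    {"offset": [34,-15,4],"yaw": 0},
    {"offset": [0,0,0],"yaw": 0},
    {"offset": [0,0,0],"yaw": 0},
  ],
)

```text
time: 13.6
tool_pos: [0.3933, -0.328, 0.1098]
tool_rot: [3.141, -0.001, 2.71]
contact_force: [0.2, -0.3, -0.5]
opening: 0.092
grip_force: 0.0
```

```bash
python3 - <<'E'
from h import *
go(394.2,-328.4,-.43)
E
```

```text
pose [ 393.3 -328.   109.8] yaw 2.71 tilt [ 3.141e+00 -1.000e-03] q6 -1.98 | turn -0.001 shift -1.0 0.0 t 13.6 open 0.092 grip 0.0
```

Request:
send_rows(
  plan=[
    {"offset": [-1,0,25],"yaw": 0},
    {"offset": [0,0,25],"yaw": 0},
    {"offset": [0,0,15],"yaw": 0},
    {"offset": [0,0,9],"yaw": 0},
    {"offset": [0,0,5],"yaw": 0},
    {"offset": [0,0,0],"yaw": 0},
    {"offset": [0,0,0],"yaw": 0},
  ],
)

```text
time: 14.3
tool_pos: [0.3952, -0.3287, 0.0317]
tool_rot: [-3.141, 0.001, 2.712]
contact_force: [0.9, 0.3, -0.2]
opening: 0.0919
grip_force: 0.0
```

Request:
send_rows(
  plan=[
    {"offset": [0,0,0],"yaw": 0},
    {"offset": [0,0,0],"yaw": 0},
    {"offset": [0,0,0],"yaw": 0},
    {"offset": [0,0,0],"yaw": 0},
    {"offset": [0,0,0],"yaw": 0},
    {"offset": [0,0,0],"yaw": 0},
    {"offset": [0,0,0],"yaw": 0},
    {"offset": [0,0,0],"yaw": 0},
    {"offset": [0,0,0],"yaw": 0},
    {"offset": [0,0,0],"yaw": 0},
  ],
  hand=1,
  squeeze=15,
)

```text
time: 15.3
tool_pos: [0.3947, -0.3284, 0.0312]
tool_rot: [3.142, 0.0, 2.712]
contact_force: [-0.6, 1.2, 0.1]
opening: 0.0434
grip_force: 15.0
```

```bash
python3 - <<'E'
from h import *
go(635,148,-.105)
E
```

```text
pose [ 394.7 -328.4   31.2] yaw 2.712 tilt [3.142 0.   ] q6 -1.98 | turn -0.325 shift -189.0 499.0 t 15.3 open 0.0434 grip 15.0
```

Request:
send_rows(
  plan=[
    {"offset": [0,0,-10],"yaw": 0},
    {"offset": [0,0,-20],"yaw": 0},
    {"offset": [0,0,-25],"yaw": -0.105},
    {"offset": [0,0,-25],"yaw": -0.11},
    {"offset": [0,0,-25],"yaw": -0.11},
    {"offset": [0,0,-10],"yaw": 0},
    {"offset": [0,0,0],"yaw": 0},
  ],
)

```text
time: 16.0
tool_pos: [0.3952, -0.329, 0.1477]
tool_rot: [-3.139, 0.003, 3.034]
contact_force: [0.2, -0.2, -0.9]
opening: 0.0432
grip_force: 15.0
```

Request:
send_rows(
  plan=[
    {"offset": [-7,19,0],"yaw": 0},
    {"offset": [-14,38,0],"yaw": 0},
    {"offset": [-15,38,0],"yaw": 0},
    {"offset": [-14,38,0],"yaw": 0},
    {"offset": [-15,38,0],"yaw": 0},
    {"offset": [-14,38,0],"yaw": 0},
    {"offset": [-15,38,0],"yaw": 0},
    {"offset": [-14,38,0],"yaw": 0},
    {"offset": [-15,38,0],"yaw": 0},
    {"offset": [-14,38,0],"yaw": 0},
    {"offset": [-15,40,0],"yaw": 0},
    {"offset": [-14,40,0],"yaw": 0},
    {"offset": [-15,40,0],"yaw": 0},
    {"offset": [-8,38,0],"yaw": 0},
    {"offset": [0,0,0],"yaw": 0},
    {"offset": [0,0,0],"yaw": 0},
  ],
)

```text
time: 17.6
tool_pos: [0.636, 0.1686, 0.1441]
tool_rot: [-3.141, -0.003, 3.037]
contact_force: [0.3, -0.5, -0.3]
opening: 0.0436
grip_force: 15.0
```

```bash
python3 - <<'E'
from h import *
go(635,148,-.105)
E
```

```text
pose [636.  168.6 144.1] yaw 3.037 tilt [-3.141e+00 -3.000e-03] q6 -1.32 | turn 0.0 shift -1.1 -20.6 t 17.6 open 0.0436 grip 15.0
```

Request:
send_rows(
  plan=[
    {"offset": [-1,-10,0],"yaw": 0},
    {"offset": [0,-10.6,15],"yaw": 0},
    {"offset": [0,0,20],"yaw": 0},
    {"offset": [0,0,20],"yaw": 0},
    {"offset": [0,0,15],"yaw": 0},
    {"offset": [0,0,10],"yaw": 0},
    {"offset": [0,0,5],"yaw": 0},
    {"offset": [0,0,3],"yaw": 0},
    {"offset": [0,0,3],"yaw": 0},
    {"offset": [0,0,2],"yaw": 0},
    {"offset": [0,0,1],"yaw": 0},
    {"offset": [0,0,1],"yaw": 0},
    {"offset": [0,0,0],"yaw": 0},
    {"offset": [0,0,0],"yaw": 0},
  ],
)

```text
time: 19.0
tool_pos: [0.6359, 0.1474, 0.0514]
tool_rot: [3.141, 0.0, 3.037]
contact_force: [-0.3, -0.2, -0.7]
opening: 0.0438
grip_force: 15.0
```

Request:
send_rows(
  plan=[
    {"offset": [0,0,1],"yaw": 0},
    {"offset": [0,0,1],"yaw": 0},
    {"offset": [0,0,0],"yaw": 0},
  ],
)

```text
time: 19.3
tool_pos: [0.6357, 0.1474, 0.049]
tool_rot: [3.142, -0.0, 3.037]
contact_force: [-0.3, 0.7, 0.0]
opening: 0.0436
grip_force: 15.0
```

Request:
send_rows(
  plan=[
    {"offset": [0,0,1],"yaw": 0},
    {"offset": [0,0,1],"yaw": 0},
    {"offset": [0,0,0.5],"yaw": 0},
    {"offset": [0,0,0],"yaw": 0},
  ],
)

```text
time: 19.7
tool_pos: [0.6359, 0.1474, 0.0472]
tool_rot: [3.141, 0.0, 3.037]
contact_force: [-1.8, -0.2, 3.6]
opening: 0.0435
grip_force: 15.0
```

Request:
send_rows(
  plan=[
    {"offset": [0,0,0],"yaw": 0},
    {"offset": [0,0,0],"yaw": 0},
    {"offset": [0,0,0],"yaw": 0},
    {"offset": [0,0,0],"yaw": 0},
    {"offset": [0,0,0],"yaw": 0},
    {"offset": [0,0,-10],"yaw": 0},
    {"offset": [0,0,-20],"yaw": 0},
    {"offset": [0,0,-25],"yaw": 0},
    {"offset": [0,0,-25],"yaw": 0},
    {"offset": [0,0,0],"yaw": 0},
    {"offset": [0,0,0],"yaw": 0},
  ],
  hand=0,
)

```text
time: 20.8
tool_pos: [0.636, 0.1474, 0.1276]
tool_rot: [3.141, 0.002, 3.037]
contact_force: [0.6, 1.0, -0.5]
opening: 0.0918
grip_force: 0.0
```

```bash
python3 - <<'E'
from h import *
go(647,-.7,.205)
E
```

```text
pose [636.  147.4 127.6] yaw 3.037 tilt [3.141e+00 2.000e-03] q6 -1.36 | turn -0.31 shift 19.4 -147.2 t 20.8 open 0.0918 grip 0.0
```

Request:
send_rows(
  plan=[
    {"offset": [0,0,0],"yaw": -0.105},
    {"offset": [0,0,0],"yaw": -0.105},
    {"offset": [0,0,0],"yaw": -0.1},
    {"offset": [4,-30,4],"yaw": 0},
    {"offset": [4,-30,4],"yaw": 0},
    {"offset": [4,-30,4],"yaw": 0},
    {"offset": [4,-30,4],"yaw": 0},
    {"offset": [3,-27,0],"yaw": 0},
    {"offset": [0,0,0],"yaw": 0},
    {"offset": [0,0,0],"yaw": 0},
  ],
)

```text
time: 21.8
tool_pos: [0.6465, -0.0008, 0.1095]
tool_rot: [3.14, -0.002, -2.938]
contact_force: [-0.3, 0.9, 0.5]
opening: 0.0914
grip_force: 0.0
```

```bash
python3 - <<'E'
from h import *
go(647,-.7,.205)
E
```

```text
pose [646.5  -0.8 109.5] yaw -2.938 tilt [ 3.14e+00 -2.00e-03] q6 -1.89 | turn -0.001 shift -0.5 -0.0 t 21.8 open 0.0914 grip 0.0
```

Request:
send_rows(
  plan=[
    {"offset": [0,0,25],"yaw": 0},
    {"offset": [0,0,25],"yaw": 0},
    {"offset": [0,0,15],"yaw": 0},
    {"offset": [0,0,9],"yaw": 0},
    {"offset": [0,0,5],"yaw": 0},
    {"offset": [0,0,0],"yaw": 0},
    {"offset": [0,0,0],"yaw": 0},
  ],
)

```text
time: 22.5
tool_pos: [0.6477, -0.0004, 0.0326]
tool_rot: [-3.141, 0.002, -2.936]
contact_force: [0.5, 0.7, 0.1]
opening: 0.0916
grip_force: 0.0
```

Request:
send_rows(
  plan=[
    {"offset": [0,0,0],"yaw": 0},
    {"offset": [0,0,0],"yaw": 0},
    {"offset": [0,0,0],"yaw": 0},
    {"offset": [0,0,0],"yaw": 0},
    {"offset": [0,0,0],"yaw": 0},
    {"offset": [0,0,0],"yaw": 0},
    {"offset": [0,0,0],"yaw": 0},
    {"offset": [0,0,0],"yaw": 0},
    {"offset": [0,0,0],"yaw": 0},
    {"offset": [0,0,0],"yaw": 0},
  ],
  hand=1,
  squeeze=15,
)

```text
time: 23.5
tool_pos: [0.6471, -0.0004, 0.0317]
tool_rot: [3.142, -0.0, -2.936]
contact_force: [0.5, 0.0, 0.4]
opening: 0.0434
grip_force: 15.0
```

```bash
python3 - <<'E'
from h import *
go(609,305,.265)
E
```

```text
pose [ 6.471e+02 -4.000e-01  3.170e+01] yaw -2.936 tilt [ 3.142 -0.   ] q6 -1.9 | turn -0.06 shift -43.2 304.8 t 23.5 open 0.0434 grip 15.0
```

Request:
send_rows(
  plan=[
    {"offset": [0,0,-10],"yaw": 0},
    {"offset": [0,0,-20],"yaw": 0},
    {"offset": [0,0,-25],"yaw": 0},
    {"offset": [0,0,-25],"yaw": -0.03},
    {"offset": [0,0,-25],"yaw": -0.03},
    {"offset": [0,0,-10],"yaw": 0},
    {"offset": [0,0,0],"yaw": 0},
    {"offset": [-3,20,0],"yaw": 0},
    {"offset": [-5,38,0],"yaw": 0},
    {"offset": [-6,38,0],"yaw": 0},
    {"offset": [-6,38,0],"yaw": 0},
    {"offset": [-5,38,0],"yaw": 0},
    {"offset": [-6,38,0],"yaw": 0},
    {"offset": [-5,38,0],"yaw": 0},
    {"offset": [-5,38,0],"yaw": 0},
    {"offset": [-2,19,0],"yaw": 0},
    {"offset": [0,0,0],"yaw": 0},
    {"offset": [0,0,0],"yaw": 0},
  ],
)

```text
time: 25.3
tool_pos: [0.6084, 0.3045, 0.1456]
tool_rot: [-3.141, -0.002, -2.876]
contact_force: [0.1, -0.0, -0.9]
opening: 0.0438
grip_force: 15.0
```

```bash
python3 - <<'E'
from h import *
go(609,305,.265)
E
```

```text
pose [608.4 304.5 145.6] yaw -2.876 tilt [-3.141e+00 -2.000e-03] q6 -1.48 | turn 0.0 shift -0.7 0.3 t 25.3 open 0.0438 grip 15.0
```

Request:
send_rows(
  plan=[
    {"offset": [0,0,15],"yaw": 0},
    {"offset": [0,0,20],"yaw": 0},
    {"offset": [0,0,20],"yaw": 0},
    {"offset": [0,0,15],"yaw": 0},
    {"offset": [0,0,10],"yaw": 0},
    {"offset": [0,0,5],"yaw": 0},
    {"offset": [0,0,3],"yaw": 0},
    {"offset": [0,0,3],"yaw": 0},
    {"offset": [0,0,2],"yaw": 0},
    {"offset": [0,0,1],"yaw": 0},
    {"offset": [0,0,1],"yaw": 0},
    {"offset": [0,0,1],"yaw": 0},
    {"offset": [0,0,0],"yaw": 0},
    {"offset": [0,0,0],"yaw": 0},
  ],
)

```text
time: 26.7
tool_pos: [0.6087, 0.3052, 0.0508]
tool_rot: [3.141, 0.0, -2.876]
contact_force: [0.1, 0.4, -1.0]
opening: 0.0434
grip_force: 15.0
```

Request:
send_rows(
  plan=[
    {"offset": [0,0,1],"yaw": 0},
    {"offset": [0,0,1],"yaw": 0},
    {"offset": [0,0,0.5],"yaw": 0},
    {"offset": [0,0,0],"yaw": 0},
  ],
)

```text
time: 27.1
tool_pos: [0.6086, 0.3052, 0.048]
tool_rot: [3.142, -0.0, -2.876]
contact_force: [0.3, 0.3, 0.1]
opening: 0.0439
grip_force: 15.0
```

Request:
send_rows(
  plan=[
    {"offset": [0,0,0.5],"yaw": 0},
    {"offset": [0,0,0.5],"yaw": 0},
    {"offset": [0,0,0],"yaw": 0},
  ],
)

```text
time: 27.4
tool_pos: [0.6088, 0.3052, 0.0477]
tool_rot: [3.142, 0.0, -2.876]
contact_force: [-0.9, -1.3, 2.2]
opening: 0.0435
grip_force: 15.0
```

Request:
send_rows(
  plan=[
    {"offset": [0,0,0],"yaw": 0},
    {"offset": [0,0,0],"yaw": 0},
    {"offset": [0,0,0],"yaw": 0},
    {"offset": [0,0,0],"yaw": 0},
    {"offset": [0,0,0],"yaw": 0},
    {"offset": [0,0,-10],"yaw": 0},
    {"offset": [0,0,-20],"yaw": 0},
    {"offset": [0,0,-25],"yaw": 0},
    {"offset": [0,0,-25],"yaw": 0},
    {"offset": [0,0,0],"yaw": 0},
    {"offset": [0,0,0],"yaw": 0},
  ],
  hand=0,
)

```text
time: 28.5
tool_pos: [0.6089, 0.3053, 0.1282]
tool_rot: [3.141, 0.002, -2.876]
contact_force: [0.5, 1.3, -0.9]
opening: 0.0915
grip_force: 0.0
```

```bash
timeout 300 python3 - <<'E'
from fit import *
from fit import _c
go(473.5,.5,-.22)
for c in("top","side"):
    im=read_camera(c)[:,:,::-1]; cv2.imwrite(f"pics/{c}3.png",cv2.convertScaleAbs(im,alpha=1.6))
    _c[c]=[r["mask"] for lab in M if 'short_slim' in lab for r in models.regions_of(c,lab)]
fit('cane_short_slim',(473.5,.5,-.22)); fit('cradle_short_slim',(446,-162,.18))
E
```

```text
pose [608.9 305.3 128.2] yaw -2.876 tilt [3.141e+00 2.000e-03] q6 -1.48 | turn 0.485 shift 65.7 -327.0 t 28.5 open 0.0915 grip 0.0
cane_short_slim ['top', 'side'] [ 4.742e+02 -7.000e-02 -2.500e-01] 1-IoU 0.106
cane_short_slim ['top'] [ 4.7538e+02 -1.9000e-01 -2.3000e-01] 1-IoU 0.082
cane_short_slim ['side'] [ 4.72e+02  6.00e-02 -2.30e-01] 1-IoU 0.089
cradle_short_slim ['top', 'side'] [ 4.4473e+02 -1.6380e+02  1.9000e-01] 1-IoU 0.093
cradle_short_slim ['top'] [ 4.4738e+02 -1.6217e+02  1.9000e-01] 1-IoU 0.051
cradle_short_slim ['side'] [ 4.4335e+02 -1.6609e+02  2.2000e-01] 1-IoU 0.052
```

View pics/top3.png

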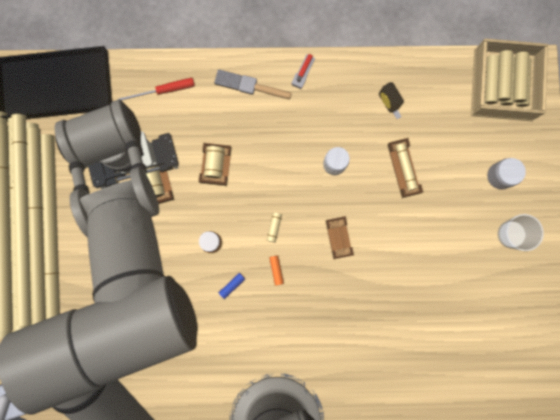

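The top view shows the long slim cane in its cradle at (405,167) and the short thick one at (215,163). The tin and jar haven't moved. The last piece is the short slim cane at (274,227), going to the cradle at (340,237).

Request:
send_rows(
  plan=[
    {"offset": [0,0,0],"yaw": 0.124},
    {"offset": [0,0,0],"yaw": 0.124},
    {"offset": [0,0,0],"yaw": 0.124},
    {"offset": [0,0,0],"yaw": 0.123},
    {"offset": [7,-36,0],"yaw": 0},
    {"offset": [7,-36,0],"yaw": 0},
    {"offset": [7,-36,0],"yaw": 0},
    {"offset": [7,-36,0],"yaw": 0},
    {"offset": [7,-36,0],"yaw": 0},
    {"offset": [7,-37,3],"yaw": 0},
    {"offset": [7,-37,5],"yaw": 0},
    {"offset": [7,-37,5],"yaw": 0},
    {"offset": [6,-37,5],"yaw": 0},
    {"offset": [0,0,0],"yaw": 0},
    {"offset": [0,0,0],"yaw": 0},
  ],
)

```text
time: 30.3
tool_pos: [0.4736, -0.0007, 0.1091]
tool_rot: [3.141, -0.0, 2.91]
contact_force: [0.5, -0.6, 1.0]
opening: 0.0919
grip_force: 0.0
```

```bash
python3 - <<'E'
from h import *
go(473.7,0,-.23)
E
```

```text
pose [473.6  -0.7 109.1] yaw 2.91 tilt [ 3.141 -0.   ] q6 -1.5 | turn -0.002 shift 0.0 0.7 t 30.3 open 0.0919 grip 0.0
```

Request:
send_rows(
  plan=[
    {"offset": [0,0.5,25],"yaw": 0},
    {"offset": [0,0,25],"yaw": 0},
    {"offset": [0,0,15],"yaw": 0},
    {"offset": [0,0,9],"yaw": 0},
    {"offset": [0,0,5],"yaw": 0},
    {"offset": [0,0,0],"yaw": 0},
    {"offset": [0,0,0],"yaw": 0},
  ],
)

```text
time: 31.0
tool_pos: [0.4743, 0.0006, 0.0307]
tool_rot: [3.141, 0.001, 2.912]
contact_force: [-0.3, 1.2, -0.3]
opening: 0.0918
grip_force: 0.0
```

Request:
send_rows(
  plan=[
    {"offset": [0,0,0],"yaw": 0},
    {"offset": [0,0,0],"yaw": 0},
    {"offset": [0,0,0],"yaw": 0},
    {"offset": [0,0,0],"yaw": 0},
    {"offset": [0,0,0],"yaw": 0},
    {"offset": [0,0,0],"yaw": 0},
    {"offset": [0,0,0],"yaw": 0},
    {"offset": [0,0,0],"yaw": 0},
    {"offset": [0,0,0],"yaw": 0},
    {"offset": [0,0,0],"yaw": 0},
    {"offset": [0,0,0],"yaw": 0},
    {"offset": [0,0,0],"yaw": 0},
  ],
  hand=1,
  squeeze=15,
)

```text
time: 32.2
tool_pos: [0.4737, 0.0004, 0.0302]
tool_rot: [3.142, -0.0, 2.912]
contact_force: [0.1, -0.5, -0.9]
opening: 0.0235
grip_force: 15.0
```

```bash
python3 - <<'E'
from h import *
go(446,-163,.19)
E
```

```text
pose [4.737e+02 4.000e-01 3.020e+01] yaw 2.912 tilt [ 3.142 -0.   ] q6 -1.5 | turn -0.42 shift 58.1 -155.2 t 32.2 open 0.0235 grip 15.0
```

Request:
send_rows(
  plan=[
    {"offset": [0,0,-10],"yaw": 0},
    {"offset": [0,0,-20],"yaw": 0},
    {"offset": [0,0,-25],"yaw": -0.105},
    {"offset": [0,0,-25],"yaw": -0.105},
    {"offset": [0,0,0],"yaw": -0.105},
    {"offset": [0,0,0],"yaw": -0.105},
    {"offset": [0,0,0],"yaw": 0},
    {"offset": [8,-20,0],"yaw": 0},
    {"offset": [14,-38,0],"yaw": 0},
    {"offset": [14,-38,0],"yaw": 0},
    {"offset": [14,-38,0],"yaw": 0},
    {"offset": [8,-21,0],"yaw": 0},
    {"offset": [0,0,0],"yaw": 0},
    {"offset": [0,0,0],"yaw": 0},
  ],
)

```text
time: 33.6
tool_pos: [0.4458, -0.1627, 0.1102]
tool_rot: [3.141, -0.0, -2.955]
contact_force: [-0.1, -0.8, -0.7]
opening: 0.0235
grip_force: 15.0
```

```bash
python3 - <<'E'
from h import *
go(446,-163,.19)
o=[cv2.convertScaleAbs(read_camera(c)[:,:,::-1],alpha=1.6) for c in("top","side")]
cv2.imwrite("pics/h4.png",cv2.resize(np.hstack([o[0][100:300,120:400],o[1][120:380,140:504][:200,:280]]),(800,286)))
E
```

```text
pose [ 445.8 -162.7  110.2] yaw -2.955 tilt [ 3.141 -0.   ] q6 -2.27 | turn -0.003 shift -0.1 -0.3 t 33.6 open 0.0235 grip 15.0
```

View pics/h4.png

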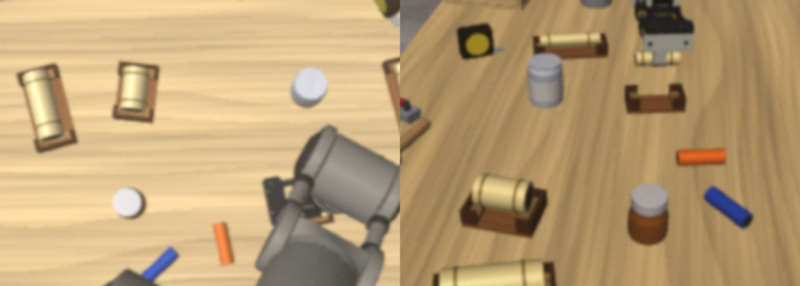

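The long thick and short thick canes are seated at (45,105) and (137,90). The short slim cane is held level over its cradle at (655,97). Next: lower it.

Request:
send_rows(
  plan=[
    {"offset": [0,0,15],"yaw": 0},
    {"offset": [0,0,20],"yaw": 0},
    {"offset": [0,0,13],"yaw": 0},
    {"offset": [0,0,5],"yaw": 0},
    {"offset": [0,0,3],"yaw": 0},
    {"offset": [0,0,2],"yaw": 0},
    {"offset": [0,0,1],"yaw": 0},
    {"offset": [0,0,1],"yaw": 0},
    {"offset": [0,0,1],"yaw": 0},
    {"offset": [0,0,0],"yaw": 0},
    {"offset": [0,0,0],"yaw": 0},
  ],
)

```text
time: 34.8
tool_pos: [0.4461, -0.1628, 0.0493]
tool_rot: [-3.142, 0.0, -2.952]
contact_force: [0.2, 0.5, -0.1]
opening: 0.0233
grip_force: 15.0
```

Request:
send_rows(
  plan=[
    {"offset": [0,0,1],"yaw": 0},
    {"offset": [0,0,1],"yaw": 0},
    {"offset": [0,0,0.5],"yaw": 0},
    {"offset": [0,0,0],"yaw": 0},
  ],
)

```text
time: 35.2
tool_pos: [0.446, -0.1627, 0.0466]
tool_rot: [3.141, -0.0, -2.951]
contact_force: [-0.1, 0.1, 0.1]
opening: 0.0236
grip_force: 15.0
```

Request:
send_rows(
  plan=[
    {"offset": [0,0,0.5],"yaw": 0},
    {"offset": [0,0,0.5],"yaw": 0},
    {"offset": [0,0,0],"yaw": 0},
  ],
)

```text
time: 35.5
tool_pos: [0.4462, -0.1628, 0.0461]
tool_rot: [-3.141, 0.0, -2.951]
contact_force: [-2.1, 0.3, 5.3]
opening: 0.0234
grip_force: 15.0
```

Request:
send_rows(
  plan=[
    {"offset": [0,0,0],"yaw": 0},
    {"offset": [0,0,0],"yaw": 0},
    {"offset": [0,0,0],"yaw": 0},
    {"offset": [0,0,0],"yaw": 0},
    {"offset": [0,0,0],"yaw": 0},
    {"offset": [0,0,-10],"yaw": 0},
    {"offset": [0,0,-20],"yaw": 0},
    {"offset": [0,0,-30],"yaw": 0},
    {"offset": [0,0,-40],"yaw": 0},
    {"offset": [0,20,-20],"yaw": 0},
    {"offset": [0,40,0],"yaw": 0},
    {"offset": [0,40,0],"yaw": 0},
    {"offset": [0,40,0],"yaw": 0},
    {"offset": [0,40,0],"yaw": 0},
    {"offset": [0,20,0],"yaw": 0},
    {"offset": [0,0,0],"yaw": 0},
    {"offset": [0,0,0],"yaw": 0},
  ],
  hand=0,
)

```text
time: 37.2
tool_pos: [0.4085, 0.0336, 0.1663]
tool_rot: [-3.141, 0.001, -2.95]
contact_force: [0.1, -0.4, -0.4]
opening: 0.0922
grip_force: 0.0
```

```bash
timeout 400 python3 - <<'E'
from fit import *
from fit import _c
A={'long_thick':(609,305,.265),'short_thick':(635,148,-.105),'short_slim':(446,-163,.19),'long_slim':(621,-333,.245)}
S=[]
for c in("top","side"):
    im=cv2.convertScaleAbs(read_camera(c)[:,:,::-1],alpha=1.6); t=[]
    for n,p in A.items():
        u,v=proj(c,[[p[0]/1e3,p[1]/1e3,.03]])[0].astype(int)
        s=max(0,min(v-48,324)); q=max(0,u-48); t.append(cv2.resize(im[s:s+96,q:q+96],(200,200),interpolation=cv2.INTER_CUBIC))
    S.append(np.hstack(t))
    _c[c]=[r["mask"] for lab in list(M)[:4] for r in models.regions_of(c,lab)]
cv2.imwrite("pics/end.png",np.vstack(S))
for n,p in A.items():
    k='cane_'+n; M[k]=[q+[0,0,16] for q in M[k]]; fit(k,p)
print(status.observe()["time"])
E
```

```text
cane_long_thick ['top', 'side'] [6.0856e+02 3.0491e+02 2.5000e-01] 1-IoU 0.056
cane_long_thick ['top'] [6.1031e+02 3.0584e+02 2.5000e-01] 1-IoU 0.052
cane_long_thick ['side'] [6.0732e+02 3.0395e+02 2.5000e-01] 1-IoU 0.041
cane_short_thick ['top', 'side'] [ 6.3597e+02  1.4675e+02 -1.3000e-01] 1-IoU 0.073
cane_short_thick ['top'] [ 6.3740e+02  1.4741e+02 -1.3000e-01] 1-IoU 0.059
cane_short_thick ['side'] [ 6.3452e+02  1.4575e+02 -1.4000e-01] 1-IoU 0.041
cane_short_slim ['top'] [ 4.4711e+02 -1.6262e+02  1.9000e-01] 1-IoU 0.108
cane_short_slim ['top'] [ 4.4711e+02 -1.6262e+02  1.9000e-01] 1-IoU 0.108
cane_long_slim ['top', 'side'] [ 6.2235e+02 -3.3374e+02  2.5000e-01] 1-IoU 0.111
cane_long_slim ['top'] [ 6.2322e+02 -3.3331e+02  2.4000e-01] 1-IoU 0.073
cane_long_slim ['side'] [ 6.2072e+02 -3.3488e+02  2.4000e-01] 1-IoU 0.14
37.7
```

View pics/end.png

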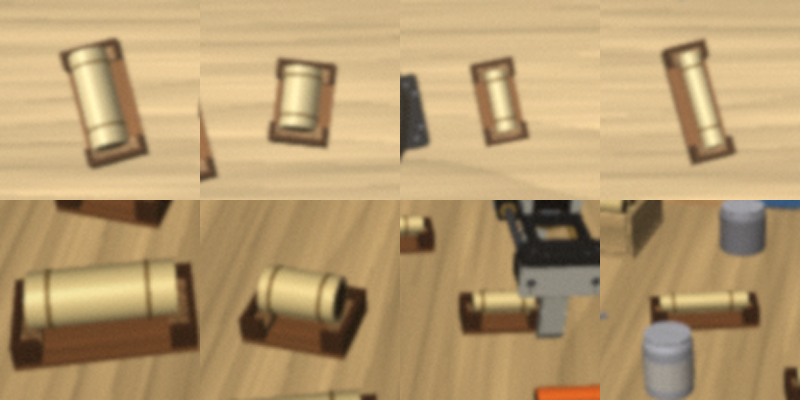

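All four canes sit in their cradles. Per camera, the fits put them within about 2 mm of the cradle middles, with the yaw matching.

```bash
python3 -c "
from cell import ticket
print(ticket.hand_in())"
```

```text
the job is handed in; nothing more can be done
None
```

I laid all four canes in their matching cradles, released them about 2 mm or less off-centre by camera measurement, left the tin and jar standing, and handed the job in at about 38 s; no verdict came back.

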